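Put the pastry pan away under its cover

ROBOT

A 6-joint arm with a two-finger parallel gripper is mounted at the origin on the work surface. World frame = base frame: x ahead of the robot, y to its left, z up, the work surface at z = 0. Lengths are in mm, angles in rad, forces in N, time in s.
With the tool pointing down it reaches from about 425 to 950 mm from the base axis. Payload 3.5 kg.
Tool frame: the origin (TCP) lies midway between the tips of the shut fingers; the grasp point (between the pads) lies 19 mm behind it (ctrl.grip_point_offset is the distance from the TCP to the grasp point, in mm); x points along the fingers, y is the direction in which the jaws open and shut, and the axes are right-handed (so a half turn about x gives the same grasp; the last joint's range is limited). The gripper opens to 85 mm and grips with 20 to 120 N. Pads are 22 mm wide; open, the fingers measure 114 mm over their backs; the gripper's body (76 mm by 85 mm) begins 54 mm behind the grasp point. The pads swing forward as they close: fully open they stand 13 mm farther back than shut.
Start: joints at [1.191, 0.286, 1.577, -0, 1.279, -0.15], TCP at [153.717, 657.25, 231.325] pointing down, gripper open.
Joint ranges: [-2.77, 2.77], [-0.9, 2.22], [0.21, 2.48], [-1.53, 4.67], [0.24, 2.81], [-2.84, 2.84]. Speed limits (rad/s): [2.79, 2.79, 3.14, 3.14, 3.14, 3.14].

INTERFACE

Orientations are given as a unit quaternion [w, x, y, z].
In Python, from cell import ctrl gives the robot as it stands.
- The arm moves only by the tool jog_arm, never from a script. Its argument "commands" is a list of rows, each a list of 7 numbers: the turn, a rotation vector about the tool's x, y, z as a fraction of full scale, then the shift along the tool's x, y, z as a fraction of full scale, then the opening, from -1 (shut) to 1 (fully open), so that 0 is half open. In form: [[rx, ry, rz, dx, dy, dz, grip], ...]. A call has 1 to 12 rows; each row is the pose to reach, as a shift and turn from the pose commanded when the call began, along the tool's axes at that moment; what a row does not reach only later rows make up. Full scale, the value 1, is 0.15 m for a shift and 45 degrees for a turn. A row lasts 1/8 s, in which the tool goes at most 62.5 mm and 10.7 degrees, less where a joint would pass 70% of its speed; a pose out of reach is approached as far as the arm can. A call with a number of a shift or a turn outside -1 to 1 is refused whole. A call with a gripper value outside its range is refused whole. The fingers move at their own pace and stop on an object; "newtons" is the grip in N (left out, the last holds). Time passes only in rows, so rows that repeat a pose let the fingers close. It gives the time, the measured TCP pose, the force and the opening at its end, in the units of the state.
- ctrl.sense(): the state, without advancing time (a new reading comes with each control period).
- ctrl.get_image(name): name is "scene" or "top" or "wrist"; returns the picture (480x640x3 uint8, red, green, blue); there is no depth.
- ctrl.camera_params(name): a dict with "fx", "fy", "cx", "cy" (pixels), "R" (3x3) and "t" (3): a world point X has camera coordinates R X + t. Camera axes: x right, y down, z forward; pixel columns grow to the right and rows downward; lengths in mm; the calibration is good to about 2 mm. A picture is of the moment at which its call begins: read the wrist's pose just before it. camera_params takes no time and is no camera call; for the wrist camera it gives the pose at the moment of the call.
- ctrl.job_done(): hands the job in, once; it reports no verdict.
Trained networks look in the newest picture that a camera, given by its name, has taken for a name from the list of things; names that differ only in an ending like _2 or _b are one class to them, and where a whole thing is asked for, a point or a joint stands for the part that bears it (a point fixed in the world has none). Each returns a list of dicts, best first, with "conf" (0 to 1); they miss things now and then, are a little off and sometimes report something else, mostly with a low value. They report only what shows in the picture. A call takes as long as a camera call. They do not tell look-alikes from the thing itself.
- ctrl.boxes_of(camera, query): "location" ([column, row] in pixels, amid what is visible of it).
The state is a dict: "t": time; "q": joint angles; "joint_vel": joint speeds; "tau": joint torques, N m; "tcp_pos": TCP position; "eef_rot": TCP orientation; "wrist_force": force on the tool from outside, world axes, zero at the start; "moment": the same for the moment, N m; "opening": finger opening in mm.
Only numpy, scipy, OpenCV 4.12 (cv2) and the standard library are available. Lean on these libraries where they do the work, as an engineer would, in place of code of your own. Each camera call takes 0.05 s, during which the arm holds its last target. There are 200 camera calls.

TASK

One of the two steel pastry keepers has been left open with its white pan of pastries pulled part-way out. With the fingertips, push that pan along its channel until it is fully home against the back stop, then push the keeper's hinged cover down until it is fully shut. Do not pick up or lift the pan, and leave the other keeper, which is already shut, and everything else on the table as they are.

Things in the scene. Friction and masses are not known exactly. Their poses are not given: they have to be found in the camera images.
- open_keeper: The open pastry keeper: bare steel, fixed to the table, 260 mm long (x) by 122 mm wide (y). Origin on the table top; its +x runs along the channel to the back stop (away from the robot), z up. Floor 5 mm thick, x = -145 to +115 mm. Channel 106 mm wide; side walls 80 mm high from x = -60 to +102 mm, only 16 mm (low guides) in front of that. Front end open. It may stand left or right.
- open_keeper_stop (a point): Middle of the back stop's inner face, 90 mm along +x from the keeper's origin, 40 mm above the table. The stop is 80 mm high and as wide as the channel.
- open_keeper_cover (a joint): Angle of its cover, rad: 0 = fully shut (flat, level), about 1.45 = wide open (nearly upright, limit). The hinge is stiff: the cover stays where it is left; about 2 to 4 N at its free part pushes it, and it stops at 0.
- open_keeper_hinge (a point): Point on the cover's hinge axis, in the middle of its width: 100 mm along +x from the keeper's origin and 84 mm above the table. The axis runs along the keeper's y.
- open_keeper_cover_edge (a point): Middle of the cover's free front edge, on its outer (upper) face, 165 mm from the hinge axis. Cover: flat aluminium plate 122 mm wide, outer face 4 mm outside the hinge axis's plane, level at 88 mm above the table when shut. Here a 28 mm skirt hangs at right angles, with a 50 x 14 mm finger tab at its foot; shut, it is 8 mm in front of the home pan. It lands on a pan that is not home.
- pan_center (a point): Centre (half-way up) of the white plastic pan to push: 140 mm long (keeper's x), 100 wide, 65 high, 0.3 to 0.52 kg, pastries fixed inside below the rim. It stands on the keeper's 5 mm floor with 3 mm play a side and slides freely. Its front face is 70 mm to -x of this point. Home, this point is 20 mm to +x of the keeper's origin; it starts 45 to 75 mm short of that.
- shut_keeper: The other keeper, alike in every way but already shut with its pan inside: leave it alone. Same origin and axes.
- shut_keeper_cover (a joint): Angle of the other keeper's cover, rad: 0 = shut, and it must remain so.
- sugar_jar: Bystander: glass jar, 44 mm across, 85 mm high, standing between the keepers, towards the robot. Origin at its foot.
- cutter: Bystander: steel ring cutter, 60 mm across, 35 mm high, standing between the keepers. Origin at its foot.
- bowl: Bystander: steel bowl, 150 mm across, 60 mm high, on the robot's right. Origin at its foot.
- palette: Bystander: spatula 260 mm long, lying on the table on the robot's right. Origin near its middle.
- water: Bystander: water bottle, 62 mm across, 200 mm high, far left. Origin at its foot.
- jug: Bystander: white jug, 110 mm across, 150 mm high, on the robot's left. Origin at its foot.
Mind the look-alikes: they are no part of the job. Leave any red look-alike of the part that bears pan_center alone.

How it is judged (in metres and radians):
On the way, in this order (a step that is already met when the one before it is completed fails the run):
1. the pan is pushed home against the back stop while the cover still stands open (x of pan_center in the frame of open_keeper above 0.014 m and value of joint open_keeper_cover above 0.4 rad), for 0.1 s.
2. the cover is pushed shut (value of joint open_keeper_cover below 0.035 rad), for 0.1 s.
At the end, for the whole second after the job is handed in: The pan is home (within 7 mm of the back stop) and level, its cover is fully shut (within 0.035 rad, about 6 mm at the front edge), and the other keeper's cover is still shut (x of pan_center in the frame of open_keeper above 0.013 m and angle between pan_center's own z axis and vertical below 0.06 rad and value of joint each of open_keeper_cover, shut_keeper_cover below 0.035 rad); the robot touches nothing.
It fails at once if the pan is lifted (more than 15 mm) or tipped (height (world z) of pan_center above 0.0525 m or angle between pan_center's own z axis and vertical above 0.25 rad).
It fails at once if the other keeper's cover is opened (value of joint shut_keeper_cover above 0.1 rad).
It fails at once if a bystander is moved more than 25 mm (distance of any of sugar_jar, cutter, bowl, palette, water, jug from where it was at the start of the episode above 0.025 m).
It also fails if it takes over 56 s, if anything falls off the work surface, if the arm or the gripper's body presses on something with over 40 N, if the wrist force passes 120 N, or if a joint passes its speed limit or range.

## Working session

There is one attempt and no reset: what is moved stays moved. The work goes in short steps, Python scripts to look and compute and a tool call to move; the robot and the scene stay as the last step left them, time stands still between calls to the robot, and variables do not carry over. Pictures are saved under pics/ and viewed, about 8 in all and at most 12, crops included, and the job is handed in when it is done.

Besides the shell and the picture viewer there is one more tool, called after ">>>" by a JSON object that holds its "method" and its "body". jog_arm: Moves the arm, as the interface text tells. Shift numbers are shares of 0.15 m and turn numbers shares of 45 degrees, none past 1 either way. Its arguments: {"type":"object","properties":{"commands":{"type":"array"},"newtons":{"type":"number"}},"required":["commands"]}

```bash
mkdir -p pics; ls
python3 - <<'E'
from cell import ctrl
import cv2, numpy as np
for c in ("scene","top"):
    im=ctrl.get_image(c); cv2.imwrite(f"pics/{c}0.png",im[:,:,::-1])
    p=ctrl.camera_params(c); print(c,{k:np.round(v,3).tolist() for k,v in p.items()})
    for q in ("open_keeper","shut_keeper","pan_center","open_keeper_cover","sugar_jar","cutter"):
        print(q,[(np.round(d["location"]).tolist(),round(d["conf"],2)) for d in ctrl.boxes_of(c,q)[:3]])
print(ctrl.sense())
E
```

```text
pics
scene {'fx': 445.057, 'fy': 445.057, 'cx': 323.266, 'cy': 243.133, 'R': [[0.217, 0.976, -0.005], [0.563, -0.129, -0.816], [-0.797, 0.174, -0.578]], 't': [-151.579, -209.106, 1770.852]}
open_keeper [([386.0, 250.0], 0.82), ([259.0, 272.0], 0.42)]
shut_keeper [([259.0, 287.0], 0.62)]
pan_center [([236.0, 229.0], 0.7), ([360.0, 206.0], 0.65), ([168.0, 274.0], 0.45)]
open_keeper_cover [([386.0, 235.0], 0.67)]
sugar_jar [([308.0, 256.0], 0.7)]
cutter [([319.0, 292.0], 0.95)]
top {'fx': 528.821, 'fy': 528.821, 'cx': 316.697, 'cy': 243.014, 'R': [[0.03, -0.999, -0.018], [-0.992, -0.027, -0.125], [0.124, 0.022, -0.992]], 't': [39.191, 481.632, 1408.296]}
open_keeper [([261.0, 197.0], 0.89)]
shut_keeper [([393.0, 214.0], 0.86), ([126.0, 250.0], 0.32)]
pan_center [([415.0, 319.0], 0.91), ([254.0, 225.0], 0.79), ([242.0, 329.0], 0.73)]
open_keeper_cover [([260.0, 180.0], 0.93), ([260.0, 197.0], 0.66), ([395.0, 200.0], 0.15)]
sugar_jar [([339.0, 238.0], 0.83)]
cutter [([338.0, 175.0], 0.69), ([256.0, 228.0], 0.46)]
{'t': 0.7, 'q': array([ 1.19099663e+00,  2.86258901e-01,  1.57671021e+00, -7.37705661e-06,
        1.27860148e+00, -1.49992683e-01]), 'joint_vel': array([ 0.0011823 ,  0.00217546, -0.00018032,  0.00156494, -0.00089113,
       -0.00027147]), 'tau': array([ 3.49982356e-04, -4.05804241e+01, -2.92867953e+01, -7.36570450e-05,
        2.54023398e-04, -4.15024985e-06]), 'tcp_pos': array([153.71911669, 657.2444604 , 231.34675577]), 'eef_rot': array([ 0.70244855,  0.08107651,  0.70243965, -0.08106276]), 'wrist_force': array([0.92519234, 0.26440722, 0.17306552]), 'moment': array([0.03709017, 0.01454226, 0.00484713]), 'opening': 85.63449769804134}
```

View pics/top0.png

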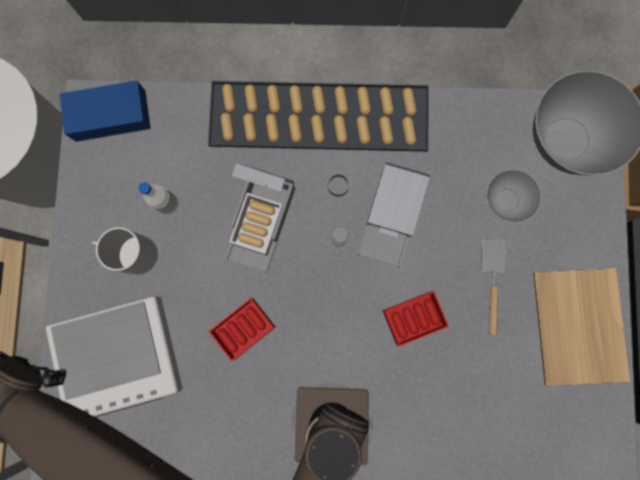

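View pics/scene0.png

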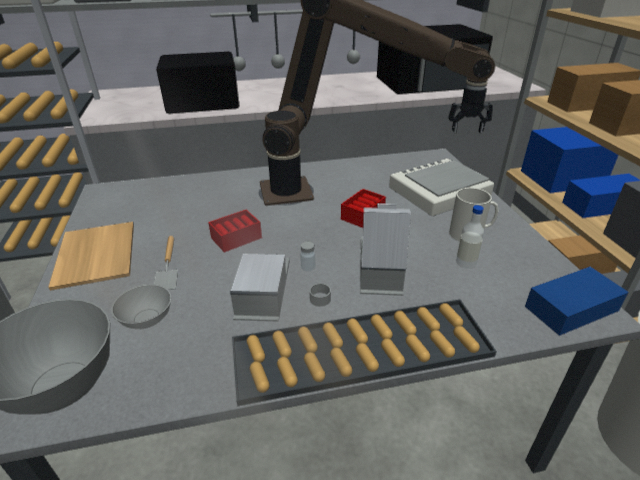

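The top view shows the open keeper on the left at about (261,210), with the white pan at (257,222). The shut keeper is at (395,212). Three things could be the pan: the white one at (257,222), and red ones at (242,329) and (415,319). Only the white one fits, because it sits in the open keeper's channel; the red ones are look-alikes on the table. I'll confirm this in an enlarged crop.

Run:
```python
import cv2
im=cv2.imread("pics/top0.png")[155:275,215:310]
cv2.imwrite("pics/crop0.png",cv2.resize(im,None,fx=5,fy=5,interpolation=cv2.INTER_CUBIC))
```

```text
(no output)
```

View pics/crop0.png

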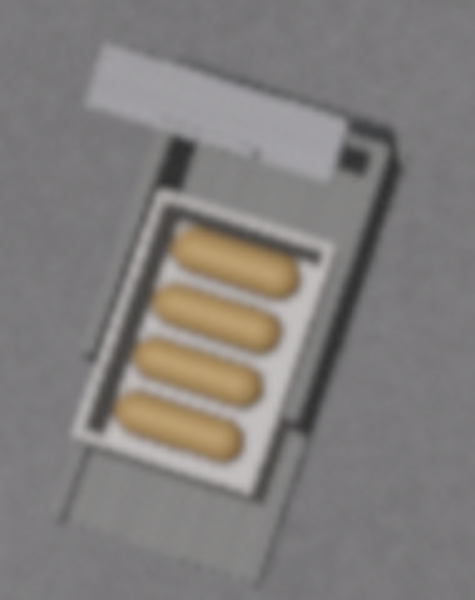

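The crop confirms it. The white pan sits in the open keeper, with rim corners at crop (160,190), (335,243), (252,497) and (75,437), and the keeper's front corners at (60,522) and (262,582). I'll fit the pose to these.

```bash
cat > h.py <<'E'
import numpy as np
from scipy.spatial.transform import Rotation as Ro
def proj(p,X): 
    c=np.asarray(X)@np.array(p["R"]).T+p["t"]; return c[:,:2]/c[:,2:]*[p["fx"],p["fy"]]+[p["cx"],p["cy"]]
def kw(k,P):   # keeper -> world
    P=np.atleast_2d(P).astype(float); c,s=np.cos(k[2]),np.sin(k[2]); return P@np.array([[c,-s,0],[s,c,0],[0,0,1]]).T+[k[0],k[1],0]
E
python3 - <<'E'
from cell import ctrl
from h import *
from scipy.optimize import least_squares as ls
p=ctrl.camera_params("top")
o=np.array([[160,190],[335,243],[252,497],[75,437],[60,522],[262,582]])/5+[215,155]
def m(v):
    d=v[3]
    P=[[d+70,50,70],[d+70,-50,70],[d-70,-50,70],[d-70,50,70],[-145,61,12],[-145,-61,5]]
    return proj(p,kw(v,P))
r=ls(lambda v:(m(v)-o).ravel(),[550,150,-.3,-40]); k=r.x
print(k.round(3)); print((m(k)-o).round(1).tolist())
for a in (1.2,1.3,1.45):
    e=[[100-165*np.cos(a)+4*np.sin(a)*1,y,84+165*np.sin(a)+4*np.cos(a)] for y in(61,-61)]
    print(a,((proj(p,kw(k,e))-[215,155])*5).round(0).tolist(), ((proj(p,kw(k,[[100,61,84],[102,-61,80],[-60,-61,80]]))-[215,155])*5).round().tolist())
s=ctrl.sense();print(Ro.from_quat(s["eef_rot"],scalar_first=True).as_matrix().round(3))
print("pan front",kw(k,[[k[3]-70,0,50],[-50,0,50],[-200,0,200],[100,0,84]]).round(0))
print(proj(p,kw(k,[[100,0,84]])))
E
```

```text
[ 5.55817e+02  2.05742e+02 -2.69000e-01 -3.30890e+01]
[[-0.3, 0.3], [0.1, 0.3], [0.7, -0.7], [0.3, 0.4], [-1.4, -0.7], [0.6, 0.4]]
1.2 [[87.0, 93.0], [332.0, 166.0]] [[171.0, 69.0], [390.0, 132.0], [298.0, 420.0]]
1.3 [[96.0, 59.0], [342.0, 132.0]] [[171.0, 69.0], [390.0, 132.0], [298.0, 420.0]]
1.45 [[111.0, 9.0], [357.0, 82.0]] [[171.0, 69.0], [390.0, 132.0], [298.0, 420.0]]
[[ 0.     0.228  0.974]
 [ 0.     0.974 -0.228]
 [-1.     0.     0.   ]]
pan front [[456. 233.  50.]
 [508. 219.  50.]
 [363. 259. 200.]
 [652. 179.  84.]]
[[270.97631732 175.27507186]]
```

>>> {"method": "jog_arm", "body": {"commands": [[0,0,0,0,-0.25,0.24,-1],[0.02,0,0,0,-0.5,0.48,-1],[0.04,0,0,0,-0.76,0.72,-1],[0.05,0,0,0,-1,0.95,-1],[0.05,0,0,0,-1,0.95,-1]]}}

```text
t: 1.32
tcp_pos: [259.6, 476.7, 231.5]
eef_rot: [0.701, 0.096, 0.7, -0.096]
wrist_force: [-0.3, -0.5, 0.3]
opening: 0.3
```

>>> {"method": "jog_arm", "body": {"commands": [[0,0,0,0,-0.25,0.24,-1],[0,0,0,0,-0.5,0.48,-1],[0,0,0,0,-0.76,0.72,-1],[0,0,0,0,-1,0.95,-1],[0,0,0,0,-1,0.95,-1]]}}

```text
t: 1.95
tcp_pos: [357.1, 295.0, 231.7]
eef_rot: [0.701, 0.096, 0.7, -0.096]
wrist_force: [-1.2, 0.2, 0.0]
opening: -0.1
```

```bash
cat >> h.py <<'E'
K=(555.8,205.7,-0.269)
def state():
    from cell import ctrl
    s=ctrl.sense(); R=Ro.from_quat(s["eef_rot"],scalar_first=True).as_matrix(); t=s["tcp_pos"]
    c,S=np.cos(K[2]),np.sin(K[2]); d=t-[K[0],K[1],0]
    print("t",round(s["t"],2),"tcp",t.round(1),"keeper",np.round([c*d[0]+S*d[1],-S*d[0]+c*d[1],t[2]],1),"toolz yaw",np.arctan2(R[1,2],R[0,2]).round(3),"toolx",R[:,0].round(3),"F",s["wrist_force"].round(1),"open",round(s["opening"],1))
    return s,R
def to(P):
    s,R=state(); d=R.T@(kw(K,P)[0]-s["tcp_pos"]); print("to",P,"frac",(d/150).round(3))
E
python3 - <<'E'
from h import *
from cell import ctrl
to([-170,0,230])
p=ctrl.camera_params("top")
# red pan rim corners at z~65 -> world
for u in ([240,298],[274,324],[234,360],[210,332]):
    d=np.array([(u[0]-p["cx"])/p["fx"],(u[1]-p["cy"])/p["fy"],1]); R=np.array(p["R"]); C=-R.T@p["t"]; r=R.T@d
    W=C+r*(65-C[2])/r[2]; print(u,W.round(0))
E
```

```text
t 1.95 tcp [357.1 295.  231.7] keeper [-215.3   33.2  231.7] toolz yaw -0.273 toolx [ 0.001  0.    -1.   ] F [-1.2  0.2  0. ] open -0.1
to [-170, 0, 230] frac [ 0.012 -0.22   0.303]
[240, 298] [325. 249.  65.]
[274, 324] [260. 157.  65.]
[234, 360] [165. 257.  65.]
[210, 332] [234. 324.  65.]
```

>>> {"method": "jog_arm", "body": {"commands": [[0,0,0,0,-0.11,0.27,-1],[0,0,0,0,-0.22,0.53,-1],[0,0,0,0,-0.22,0.53,-1],[0,0,0,0.3,-0.22,0.53,-1],[0,0,0,0.6,-0.22,0.53,-1],[0,0,0,0.9,-0.22,0.53,-1],[0,0,0,0.9,-0.22,0.53,-1]]}}

```text
t: 2.82
tcp_pos: [419.7, 243.8, 92.7]
eef_rot: [0.698, 0.093, 0.704, -0.095]
wrist_force: [-0.7, -0.1, 0.1]
opening: -0.0
```

Run:
```python
from h import *
from cell import ctrl
import cv2
to([-61,0,35])
a=cv2.resize(ctrl.get_image("wrist"),(400,300)); b=ctrl.get_image("top")[155:305,200:400]
cv2.imwrite("pics/c1.png",np.hstack([a,cv2.resize(b,(400,300))])[:,:,::-1])
```

```text
t 2.83 tcp [419.7 243.8  92.7] keeper [-141.4    0.5   92.7] toolz yaw -0.267 toolx [-0.009 -0.002 -1.   ] F [-0.7 -0.1  0.1] open -0.0
to [-61, 0, 35] frac [ 0.38  -0.003  0.539]
```

View pics/c1.png

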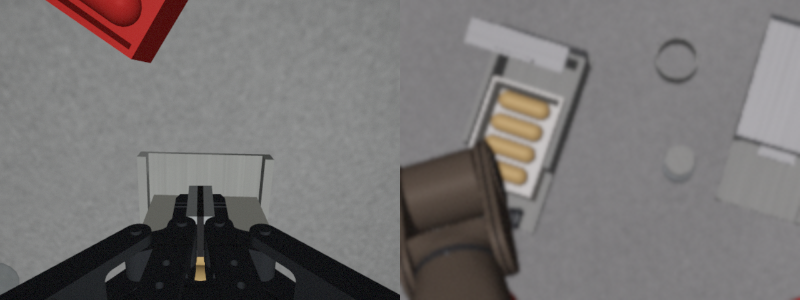

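The wrist view shows the shut fingers at column 202, midway between the guides at 143 and 268. Next I descend, then push.

>>> {"method": "jog_arm", "body": {"commands": [[0,0,0,0.2,0,0,-1],[0,0,0,0.38,0,0,-1],[0,0,0,0.38,0,0.05,-1],[0,0,0,0.38,0,0.1,-1],[0,0,0,0.38,0,0.14,-1],[0,0,0,0.38,0,0.17,-1],[0,0,0,0.38,0,0.2,-1],[0,0,0,0.38,0,0.23,-1],[0,0,0,0.38,0,0.26,-1],[0,0,0,0.38,0,0.29,-1]]}}

```text
t: 4.18
tcp_pos: [465.6, 231.7, 39.2]
eef_rot: [0.7, 0.095, 0.701, -0.095]
wrist_force: [-4.2, 0.7, 2.5]
opening: 0.1
```

```bash
python3 -c "
from h import *; to([-61,0,35])"
```

```text
t 4.17 tcp [465.6 231.7  39.2] keeper [-93.9   1.1  39.2] toolz yaw -0.269 toolx [-0.001 -0.    -1.   ] F [-4.2  0.7  2.5] open 0.1
to [-61, 0, 35] frac [ 0.028 -0.007  0.219]
```

>>> {"method": "jog_arm", "body": {"commands": [[0,0,0,0.02,0,0.025,-1],[0,0,0,0.02,0,0.05,-1],[0,0,0,0.02,0,0.075,-1],[0,0,0,0.02,0,0.1,-1],[0,0,0,0.02,0,0.12,-1],[0,0,0,0.02,0,0.14,-1],[0,0,0,0.02,0,0.16,-1],[0,0,0,0.02,0,0.18,-1],[0,0,0,0.02,0,0.19,-1],[0,0,0,0.02,0,0.2,-1],[0,0,0,0.02,0,0.2,-1]]}}

```text
t: 5.55
tcp_pos: [494.8, 223.7, 36.4]
eef_rot: [0.701, 0.095, 0.7, -0.095]
wrist_force: [-1.0, -0.4, -1.4]
opening: -0.1
```

```bash
python3 -c "
from h import *; to([-61,0,35])"
```

```text
t 5.55 tcp [494.8 223.7  36.4] keeper [-63.6   1.2  36.4] toolz yaw -0.269 toolx [ 0.001  0.    -1.   ] F [-1.  -0.4 -1.4] open -0.1
to [-61, 0, 35] frac [ 0.01  -0.008  0.017]
```

>>> {"method": "jog_arm", "body": {"commands": [[0,0,0,0,0,0.01,-1],[0,0,0,0,0,0.02,-1],[0,0,0,0,0,0.03,-1],[0,0,0,0,0,0.03,-1]]}}

```text
t: 6.05
tcp_pos: [499.2, 222.5, 36.4]
eef_rot: [0.701, 0.095, 0.701, -0.095]
wrist_force: [-1.6, -0.3, 0.2]
opening: 0.1
```

>>> {"method": "jog_arm", "body": {"commands": [[0,0,0,0,0,0.01,-1],[0,0,0,0,0,0.02,-1],[0,0,0,0,0,0.02,-1]]}}

```text
t: 6.42
tcp_pos: [499.1, 222.5, 36.4]
eef_rot: [0.698, 0.095, 0.703, -0.095]
wrist_force: [-11.0, 3.2, 6.7]
opening: 0.0
```

```bash
python3 -c "
from h import *; to([-61,0,35])"
```

```text
t 6.42 tcp [499.1 222.5  36.4] keeper [-59.1   1.1  36.4] toolz yaw -0.269 toolx [-0.007  0.001 -1.   ] F [-11.    3.2   6.7] open 0.0
to [-61, 0, 35] frac [ 0.01  -0.008 -0.012]
```

The pan is home: the wrist force rose to 11 N and the TCP stopped moving. Now I back off, rise, and look at the cover.

>>> {"method": "jog_arm", "body": {"commands": [[0,0,0,0,0,-0.1,-1],[0,0,0,0,0,-0.3,-1],[0,0,0,-0.1,0,-0.4,-1],[0,0,0,-0.4,0,-0.5,-1],[0,0,0,-0.7,0,-0.5,-1],[0,0,0,-1,0,-0.5,-1],[0,0,0,-1,0,-0.5,-1]]}}

```text
t: 7.3
tcp_pos: [432.7, 242.7, 191.6]
eef_rot: [0.705, 0.096, 0.697, -0.093]
wrist_force: [1.3, 0.7, 0.2]
opening: 0.2
```

>>> {"method": "jog_arm", "body": {"commands": [[0,0,0,-0.3,0,0,-1],[0,0,0,-0.6,0,0,-1],[0,0,0,-0.8,0,0,-1],[0,0,0,-0.8,0,0,-1],[0,0,0,-0.8,0,0,-1]]}}

```text
t: 7.92
tcp_pos: [428.9, 241.4, 304.2]
eef_rot: [0.7, 0.094, 0.701, -0.095]
wrist_force: [0.1, -0.2, -0.7]
opening: 0.3
```

Run:
```python
from h import *
from cell import ctrl
import cv2
to([110,0,300])
a=ctrl.get_image("scene")[150:350,250:450]; b=ctrl.get_image("top")[155:275,200:320]
cv2.imwrite("pics/c2.png",np.hstack([cv2.resize(a,(400,400)),cv2.resize(b,(400,400))])[:,:,::-1])
p=ctrl.camera_params("scene")
for al in (1.2,1.3,1.4):
    e=[[100-165*np.cos(al)+4*np.sin(al),y,84+165*np.sin(al)+4*np.cos(al)] for y in(61,-61)]
    print(al,((proj(p,kw(K,e))-[250,150])*2).round().tolist())
```

```text
t 7.92 tcp [428.9 241.4 304.2] keeper [-131.9    0.7  304.2] toolz yaw -0.269 toolx [-0.002 -0.001 -1.   ] F [ 0.1 -0.2 -0.7] open 0.3
to [110, 0, 300] frac [ 0.025 -0.004  1.612]
1.2 [[317.0, 118.0], [225.0, 116.0]]
1.3 [[319.0, 121.0], [226.0, 119.0]]
1.4 [[320.0, 125.0], [226.0, 123.0]]
```

View pics/c2.png

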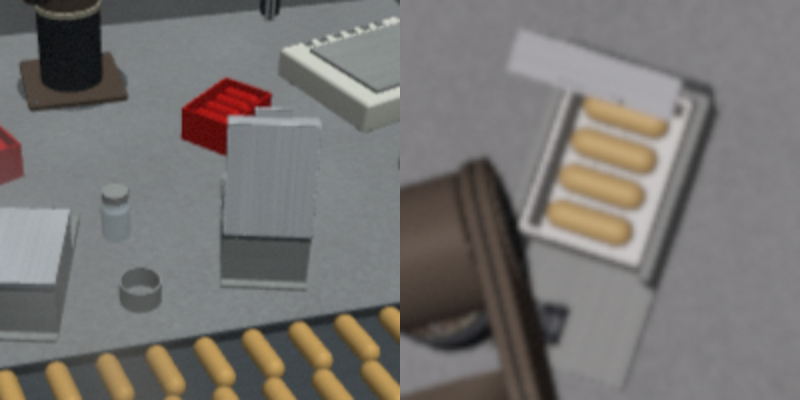

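The top view shows the pan fully back between the walls. The scene view shows the cover still open at about 1.3 rad, with its top edge at crop (228..320,120), as predicted. Next I go over and behind the cover.

>>> {"method": "jog_arm", "body": {"commands": [[0,0,0,0,0,0.3,-1],[0,0,0,0,0,0.6,-1],[0,0,0,0,0,0.9,-1],[0,0,0,0,0,0.9,-1]]}}

```text
t: 8.52
tcp_pos: [560.9, 204.5, 303.2]
eef_rot: [0.699, 0.095, 0.702, -0.096]
wrist_force: [-0.8, 1.3, -0.8]
opening: 0.2
```

>>> {"method": "jog_arm", "body": {"commands": [[0,0,0,0,0,0.25,-1],[0,0,0,0,0,0.5,-1],[0,0,0,0,0,0.75,-1],[0,0,0,0,0,0.75,-1],[0,0,0,0.25,0,0.75,-1],[0,0,0,0.55,0,0.75,-1],[0,0,0,0.55,0,0.75,-1]]}}

```text
t: 9.4
tcp_pos: [663.7, 176.4, 217.9]
eef_rot: [0.697, 0.094, 0.705, -0.095]
wrist_force: [-0.5, -0.3, -0.8]
opening: 0.2
```

Run:
```python
from h import *
s,R=state()
K0=(s["tcp_pos"])
for a in np.arange(1.3,-0.21,-0.1):
    r=135; x=100-r*np.cos(a)+4*np.sin(a)+10; z=84+r*np.sin(a)+4*np.cos(a)
    d=R.T@(kw(K,[x,0,z])[0]-s["tcp_pos"]); print(round(a,1),round(x),round(z),(d/150).round(2))
```

```text
t 9.4 tcp [663.7 176.4 217.9] keeper [111.8   0.4 217.9] toolz yaw -0.268 toolx [-0.012 -0.001 -1.   ] F [-0.5 -0.3 -0.8] open 0.2
1.3 78 215 [ 0.02 -0.   -0.23]
1.2 65 211 [ 0.05 -0.   -0.31]
1.1 52 206 [ 0.08 -0.   -0.4 ]
1.0 40 200 [ 0.13 -0.   -0.47]
0.9 29 192 [ 0.18 -0.   -0.55]
0.8 19 184 [ 0.24 -0.   -0.62]
0.7 9 174 [ 0.3  -0.   -0.68]
0.6 1 164 [ 0.37 -0.   -0.74]
0.5 -7 152 [ 0.45 -0.   -0.78]
0.4 -13 140 [ 0.53  0.   -0.83]
0.3 -18 128 [ 0.61  0.   -0.86]
0.2 -22 115 [ 0.7   0.   -0.88]
0.1 -24 101 [ 0.79  0.   -0.9 ]
-0.0 -25 88 [ 0.88  0.   -0.9 ]
-0.1 -25 75 [ 0.97  0.   -0.9 ]
-0.2 -23 61 [ 1.06  0.   -0.89]
```

>>> {"method": "jog_arm", "body": {"commands": [[0,0,0,0.01,0,-0.12,-1],[0,0,0,0.02,0,-0.23,-1],[0,0,0,0.05,0,-0.31,-1],[0,0,0,0.08,0,-0.4,-1],[0,0,0,0.13,0,-0.47,-1],[0,0,0,0.18,0,-0.55,-1],[0,0,0,0.24,0,-0.62,-1],[0,0,0,0.3,0,-0.68,-1],[0,0,0,0.37,0,-0.74,-1],[0,0,0,0.45,0,-0.78,-1],[0,0,0,0.45,0,-0.78,-1]]}}

```text
t: 10.78
tcp_pos: [553.6, 206.8, 154.1]
eef_rot: [0.699, 0.094, 0.702, -0.095]
wrist_force: [-0.1, -0.1, 0.6]
opening: 0.3
```

```bash
python3 -c "
from h import *; to([-13,0,140]); to([-22,0,115]); to([-25,0,88])"
```

```text
t 10.78 tcp [553.6 206.8 154.1] keeper [ -2.4   0.5 154.1] toolz yaw -0.269 toolx [-0.004 -0.001 -1.   ] F [-0.1 -0.1  0.6] open 0.3
to [-13, 0, 140] frac [ 0.095 -0.003 -0.07 ]
t 10.78 tcp [553.6 206.8 154.1] keeper [ -2.4   0.5 154.1] toolz yaw -0.269 toolx [-0.004 -0.001 -1.   ] F [-0.1 -0.1  0.6] open 0.3
to [-22, 0, 115] frac [ 0.261 -0.003 -0.13 ]
t 10.78 tcp [553.6 206.8 154.1] keeper [ -2.4   0.5 154.1] toolz yaw -0.269 toolx [-0.004 -0.001 -1.   ] F [-0.1 -0.1  0.6] open 0.3
to [-25, 0, 88] frac [ 0.442 -0.003 -0.149]
```

The force reads about zero, so I'll check that the cover is actually following.

Run:
```python
from cell import ctrl
import cv2
a=ctrl.get_image("scene")[150:330,270:450]
cv2.imwrite("pics/c3.png",cv2.resize(a,(540,540))[:,:,::-1])
```

```text
(no output)
```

View pics/c3.png

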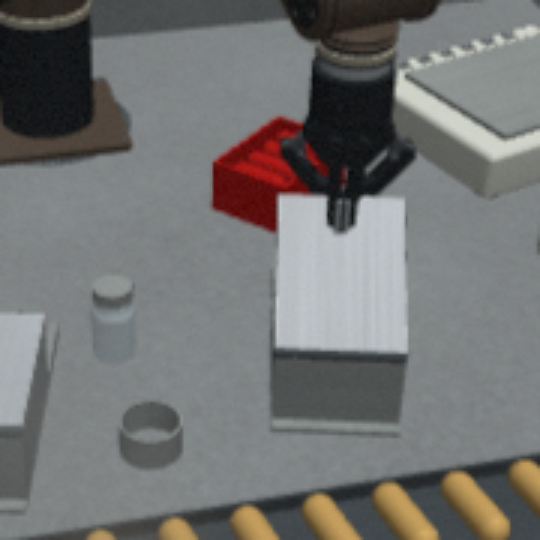

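The cover is following: the fingertips are on its outer face near the free edge, at crop (342,225). I carry on down to shut it.

>>> {"method": "jog_arm", "body": {"commands": [[0,0,0,0.09,0,-0.07,-1],[0,0,0,0.17,0,-0.1,-1],[0,0,0,0.26,0,-0.13,-1],[0,0,0,0.32,0,-0.14,-1],[0,0,0,0.38,0,-0.15,-1],[0,0,0,0.42,0,-0.15,-1],[0,0,0,0.44,0,-0.15,-1],[0,0,0,0.46,0,-0.15,-1],[0,0,0,0.46,0,-0.15,-1]]}}

```text
t: 11.95
tcp_pos: [534.0, 213.0, 88.1]
eef_rot: [0.701, 0.095, 0.7, -0.095]
wrist_force: [-2.0, -0.3, 3.0]
opening: 0.0
```

```bash
python3 -c "
from h import *; to([-25,0,88])"
```

```text
t 11.95 tcp [534.  213.   88.1] keeper [-23.    1.2  88.1] toolz yaw -0.269 toolx [ 0.001 -0.    -1.   ] F [-2.  -0.3  3. ] open 0.0
to [-25, 0, 88] frac [ 0.    -0.008 -0.014]
```

Now I press a little further until the force rises, hold it, then lift away.

>>> {"method": "jog_arm", "body": {"commands": [[0,0,0,0.01,0,0,-1],[0,0,0,0.02,0,0,-1],[0,0,0,0.03,0,0,-1],[0,0,0,0.03,0,0,-1],[0,0,0,0.03,0,0,-1]]}}

```text
t: 12.58
tcp_pos: [534.1, 213.1, 87.8]
eef_rot: [0.701, 0.094, 0.701, -0.095]
wrist_force: [-11.5, -2.9, 22.3]
opening: -0.2
```

```bash
python3 -c "
from h import *; to([-25,0,88])"
```

```text
t 12.57 tcp [534.1 213.1  87.8] keeper [-22.9   1.4  87.8] toolz yaw -0.268 toolx [-0.001 -0.001 -1.   ] F [-11.5  -2.9  22.3] open -0.2
to [-25, 0, 88] frac [-0.001 -0.009 -0.014]
```

The cover is on its stop: 22 N at z = 87.8, against 88 nominal. Lifting clear.

>>> {"method": "jog_arm", "body": {"commands": [[0,0,0,-0.05,0,0,-1],[0,0,0,-0.2,0,0,-1],[0,0,0,-0.6,0,0,-1],[0,0,0,-1,0,0,-1],[0,0,0,-1,0,-0.5,-1],[0,0,0,-1,0,-1,-1],[0,0,0,-1,0,-1,-1],[0,0,0,-1,0,-1,-1]]}}

```text
t: 13.58
tcp_pos: [387.8, 253.3, 232.5]
eef_rot: [0.701, 0.094, 0.701, -0.094]
wrist_force: [0.0, -0.5, -0.1]
opening: -0.2
```

Run:
```python
from h import *
from cell import ctrl
import cv2
state()
a=ctrl.get_image("scene")[170:350,220:420]; b=ctrl.get_image("top")[140:320,220:420]
cv2.imwrite("pics/c4.png",np.hstack([cv2.resize(a,(400,360)),cv2.resize(b,(400,360))])[:,:,::-1])
p=ctrl.camera_params("scene")
for al in (0,.1,.3):
    e=[[100-165*np.cos(al)+4*np.sin(al),y,84+165*np.sin(al)+4*np.cos(al)] for y in(61,-61)]
    print(al,((proj(p,kw(K,e))-[220,170])*2).round().tolist())
```

```text
t 13.57 tcp [387.8 253.3 232.5] keeper [-174.6    1.2  232.5] toolz yaw -0.267 toolx [ 0.001  0.    -1.   ] F [ 0.  -0.5 -0.1] open -0.2
0 [[359.0, 126.0], [279.0, 124.0]]
0.1 [[360.0, 118.0], [280.0, 116.0]]
0.3 [[363.0, 102.0], [281.0, 101.0]]
```

View pics/c4.png

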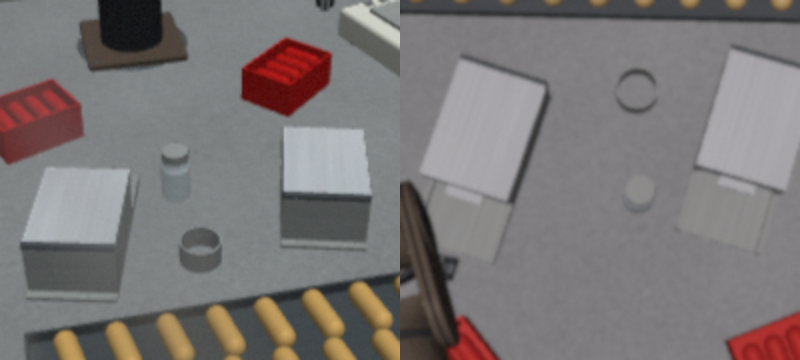

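The cover's front edge is at crop (283..365,127), which matches the prediction for 0 rad. Both keepers look the same, and the jar and cutter are where they were. I'm handing the job in.

```bash
python3 -c "
from cell import ctrl; print(ctrl.job_done())"
```

```text
the job is handed in; nothing more can be done
None
```

The pan is home and the open keeper's cover is shut. I handed the job in at about 13.6 s of the 56 s allowed; the hand-in reports no verdict.

- **Pan:** I pushed the white pan about 53 mm along the left-hand keeper with the shut fingertips. It stopped against the back stop, with the wrist force rising to 11 N and the TCP no longer moving. A picture then showed it fully back with the cover still open at about 1.3 rad.
- **Cover:** I pushed it down from behind until it stopped under about 22 N with the fingertips at z = 87.8 mm, against 88 mm nominal. In the last picture its front edge lies within 2 or 3 pixels of where a shut cover should be. The pan can't be seen under the shut cover, so it was last seen before closing.
- **Everything else:** In the last picture the other keeper's cover is shut, and the jar and cutter look unmoved. The arm was clear, with no force on the wrist. I did not look again at the bowl, palette, water bottle or jug at the end, but the arm's path stayed away from them.

No check failed. One reading looked odd: the force was near zero midway through closing the cover, but a picture showed the cover was following the fingers.

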